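# Feed a row of vial carriers to the reader and latch it

## Robot

A 7-joint arm with a two-finger parallel gripper is mounted at the origin on a cart in front of the work surface, level with it; the furniture and walls round the work are solid. World frame = base frame: x ahead of the robot, y to its left, z up, the work surface at z = 0. Lengths are in m, angles in rad, forces in N, time in s.
With the tool pointing down it reaches from about 0.425 to 0.925 m from the base axis. Payload 6.8 kg.
Tool frame: the origin (TCP) lies at the very end of the fingers, on their centre line; the grasp point (between the pads) lies 19 mm behind it (arm.grasp_offset is the distance from the TCP to the grasp point, in m); z points along the fingers, y is the direction in which the jaws open and shut (so a half turn about z gives the same grasp; the last joint's range is limited). The gripper opens to 85 mm and grips with 20 to 120 N. Pads are 22 mm wide; open, the fingers measure 114 mm over their backs; the gripper's body (76 mm by 85 mm) begins 54 mm behind the grasp point. The pads swing forward as they close: fully open they stand 13 mm farther back than shut.
Start: joints at [-1.237, 0.477, 0.022, 1.555, -0.011, 1.109, -0.083], TCP at [0.289, 0.61, 0.231] pointing down, gripper open.
Joint ranges: [-2.96, 2.96], [-0.34, 2.1], [-1.41, 1.46], [0.24, 2.44], [-1.37, 4.51], [0.17, 1.92], [-2.96, 2.96]. Speed limits (rad/s): [2.39, 2.39, 3.14, 3.14, 3.14, 3.14, 3.14].

## Interface

Orientations are given as a unit quaternion [w, x, y, z].
In Python, from plant import telemetry, grab_frame, arm gives the robot as it stands. The module is installed in compiled form; this text tells all that it offers.
- The arm moves only by the tool step_arm, never from a script. Its argument "commands" is a list of rows, each a list of 3 entries, a list of its own where there are three numbers: the shift along the tool's x, y, z normalised to -1 to 1, where 1 is 0.1 m, then the turn about the tool's z normalised to -1 to 1, where 1 is 30 degrees, then the closure, from -1 (fully open) to 1 (shut). In form: [[[dx, dy, dz], yaw, claw], ...]. A call has 1 to 10 rows; each row is the pose to reach, as a shift and turn from the pose commanded when the call began, along the tool's axes at that moment; what a row does not reach only later rows make up. A row lasts 1/8 s, in which the tool goes at most 62.5 mm and 10.7 degrees, less where a joint would pass 70% of its speed; a pose out of reach is approached as far as the arm can. A call with a number of a shift or a turn outside -1 to 1 is refused whole. A call with a gripper value outside its range is refused whole. The fingers move at their own pace and stop on an object; the grip force is fixed at half the most. Time passes only in rows, so rows that repeat a pose let the fingers close. It gives the time, the measured TCP pose, the force and the opening at its end, in the units of the state.
- telemetry.sense(): the state, without advancing time (a new reading comes with each control period).
- grab_frame(name): name is "scene" or "top" or "wrist"; returns a dict with "image" (420x560x3 uint8, red, green, blue), "mtx" (3x3 intrinsics, pixels), "pose" (4x4, takes a point from camera to world coordinates). Camera axes: x right, y down, z forward; pixel columns grow to the right and rows downward; lengths in m; the calibration is good to about 2 mm. A picture is of the moment at which its call begins. There is no depth.
- arm.finish_job(): hands the job in, once; it reports no verdict.
The state is a dict: "time_s": time; "joint_pos": joint angles; "dq": joint speeds; "effort": joint torques, N m; "tcp_pos": TCP position; "orientation": TCP orientation; "contact_force": force on the tool from outside, world axes, zero at the start; "wrist_torque": the same for the moment, N m; "grip_width": finger opening in m.
Only numpy, scipy, OpenCV 4.12 (cv2) and the standard library are available. Lean on these libraries where they do the work, as an engineer would, in place of code of your own. Each camera call takes 0.05 s, during which the arm holds its last target. There are 200 camera calls.

## Task

Four vial carriers stand touching in a row in the feed lane. Push the row from its last carrier along the lane as one train, keeping it together, until the front carrier is against the end stop at the reader, then push the orange swing latch fully shut across the lane behind the last carrier. Only push, gently, with the fingertips: do not grip, lift or tip the carriers, and leave the beaker, cup, bottle and stopper alone.

Things in the scene. Friction and masses are not known exactly. Their poses are not given: they have to be found in the camera images.
- lane: Fixed aluminium channel, 338 mm long, floor 4 mm above the worktop, side walls 5 mm thick, 16 mm high (from the worktop), 40 mm apart inside. Origin: underside, on the centre line; x along the lane to the end stop, z up. Open end at x = -170 mm, stop face (black bumper on a white reader box 64x76x70 mm) at x = 165 mm. With all carriers home the row fills x = 21 to 165 mm. Latch on its -y side.
- stop_face (a point): The middle of the end stop's face, on the lane's centre line, 22 mm above the worktop.
- latch_pivot (a point): On the vertical pivot axis of the swing latch, 31 mm above the worktop, at (x, y) = (14, -48) mm in the lane's frame, beside the lane. The hub there has a radius of 8 mm and ends 46 mm above the worktop.
- latch_tip (a point): The free end of the orange latch blade, 75 mm from the pivot, 31 mm above the worktop. The blade is an upright plate 6 mm thick, from 20 to 42 mm above the worktop; it passes over the lane walls.
- latch (a joint): Swing latch angle, rad: 0 shut (hard stop; blade square across the lane, pointing to lane +y, 4 mm behind the home row), up to 2.2 open. At q the blade points from the pivot along (-sin q, cos q) in lane x, y: at 1.57 back along the lane, beyond that leaning outward. To shut, push its outer side inward over the lane, then towards the stop. Friction under 1 N at the tip; stays where left.
- carrier_blue: Vial carrier: grey block 36 mm long (x, along the lane), 38 wide, 36 high, with an amber vial and blue cap (22 mm wide) on top, 53 mm high in all, 50 to 100 g. Origin: centre of its underside, on the lane floor; x towards the end stop. The order of the four varies; they start touching (gaps under 0.5 mm), the front one 70 to 110 mm short of the stop.
- carrier_green: Vial carrier: grey block 36 mm long (x, along the lane), 38 wide, 36 high, with an amber vial and green cap (22 mm wide) on top, 53 mm high in all, 50 to 100 g. Origin: centre of its underside, on the lane floor; x towards the end stop. The order of the four varies; they start touching (gaps under 0.5 mm), the front one 70 to 110 mm short of the stop.
- carrier_red: Vial carrier: grey block 36 mm long (x, along the lane), 38 wide, 36 high, with an amber vial and red cap (22 mm wide) on top, 53 mm high in all, 50 to 100 g. Origin: centre of its underside, on the lane floor; x towards the end stop. The order of the four varies; they start touching (gaps under 0.5 mm), the front one 70 to 110 mm short of the stop.
- carrier_yellow: Vial carrier: grey block 36 mm long (x, along the lane), 38 wide, 36 high, with an amber vial and yellow cap (22 mm wide) on top, 53 mm high in all, 50 to 100 g. Origin: centre of its underside, on the lane floor; x towards the end stop. The order of the four varies; they start touching (gaps under 0.5 mm), the front one 70 to 110 mm short of the stop.
- beaker_100: Bystander: empty glass beaker, 55 mm wide, 68 mm high; origin: centre of its underside.
- green_cup: Bystander: green sample cup, 57 mm wide, 34 mm high; origin: centre of its underside.
- bottle_small: Bystander: small white bottle with a blue cap, 44 mm wide, 92 mm high; origin: centre of its underside.
- rubber_stopper: Bystander: red-brown tapered rubber stopper, 29 mm wide, 26 mm high; origin: centre of its underside.
Not all that is in view belongs to the job. Leave any brown look-alike of the carrier_red alone.

How it is judged:
By the outcome, as a careful person would: the job done as asked, in the order asked, and still so for the second after the job is handed in, with the robot touching nothing.
It also fails if it takes over 51 s, if anything falls off the work surface, if the arm or the gripper's body presses on something with over 40 N, if the wrist force passes 120 N, or if a joint passes its speed limit or range.

## Working session

There is one attempt and no reset: what is moved stays moved. The work goes in short steps, Python scripts to look and compute and a tool call to move; the robot and the scene stay as the last step left them, time stands still between calls to the robot, and variables do not carry over. Pictures are saved under pics/ and viewed, about 8 in all and at most 12, crops included, and the job is handed in when it is done.

Besides the shell and the picture viewer there is one more tool, called as name(argument=value, ...) on one line, values as JSON. step_arm: Moves the arm, as the interface text tells. Its arguments: {"type":"object","properties":{"commands":{"type":"array","items":{"type":"array"}}},"required":["commands"]}

```bash
mkdir -p pics; cat > h.py <<'E'
import numpy as np, cv2
from plant import telemetry, grab_frame, arm
def shot(n,f):
    d=grab_frame(n); cv2.imwrite('pics/'+f,cv2.cvtColor(d['image'],cv2.COLOR_RGB2BGR)); np.savez('pics/'+f[:-4],**d); return d
def ray(d,u,v,z):
    p=np.linalg.inv(d['mtx'])@[u,v,1]; P=d['pose']; r=P[:3,:3]@p; o=P[:3,3]; return o+r*(z-o[2])/r[2]
def proj(d,X):
    P=d['pose']; c=P[:3,:3].T@(np.asarray(X)-P[:3,3]); p=d['mtx']@c; return p[:2]/p[2]
E
python3 - <<'E'
from h import *
a=shot('scene','s0.png');b=shot('top','t0.png')
s=telemetry.sense();print(s['time_s'],s['tcp_pos'],s['orientation'],s['contact_force'])
print(b['pose'],b['mtx'])
E
```

```text
0.1 [0.28840776 0.60971805 0.23042948] [-1.15362625e-04  2.19103415e-01  9.75701315e-01 -7.90304288e-04] [ 0.05647031  0.51412377 -0.60794258]
[[-0.01847981 -0.99168372  0.1273652   0.38666172]
 [-0.99973587  0.02006841  0.0112007  -0.03655508]
 [-0.01366357 -0.12712458 -0.99179264  1.35690582]
 [ 0.          0.          0.          1.        ]] [[496.01828611   0.         284.06769652]
 [  0.         496.01828611 208.79187122]
 [  0.           0.           1.        ]]
```

View pics/t0.png

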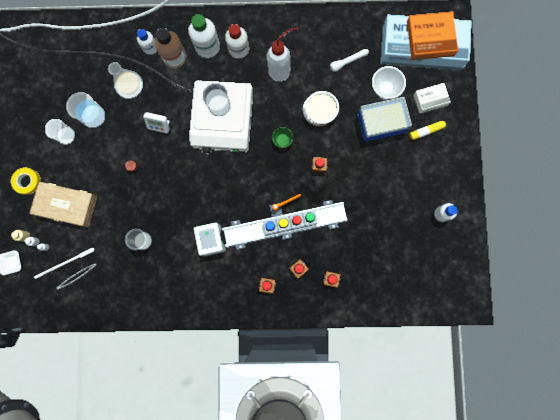

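View pics/s0.png

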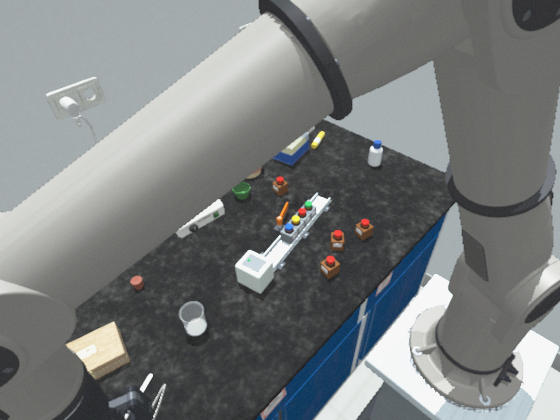

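The top view shows the lane running from its open end at about (346,213) to the reader at (208,238). The caps are blue (270,226), yellow (283,223), red (297,220) and green (310,217), so green is last. The orange latch is at (272–300, 195–208). The brown look-alikes with red caps, at (320,163), (299,268), (267,286) and (332,280), stand outside the lane, so they are not carriers. The red carrier is the grey block inside the lane.

```bash
python3 - <<'E'
from h import *
b=dict(np.load('pics/t0.npz')); im=b['image']
hsv=cv2.cvtColor(im,cv2.COLOR_RGB2HSV)
R={'blue':(100,125),'yellow':(24,33),'green':(50,85),'red':(0,8),'orange':(9,20)}
for n,(l,h) in R.items():
    m=cv2.inRange(hsv,(l,150,90),(h,255,255)); k,_,st,ce=cv2.connectedComponentsWithStats(m)
    for i in range(1,k):
        u,v=ce[i]
        if st[i,4]>8 and 225<u<350 and 185<v<245: 
            print(n,st[i],ce[i].round(1),ray(b,u,v,.057 if n!='orange' else .040).round(4))
            if n=='orange':
                p=np.argwhere(cv2.connectedComponents(m)[1]==i)[:,::-1].astype(float)
                c=p.mean(0);d=np.linalg.svd(p-c,full_matrices=False)[2][0];t=(p-c)@d
                for q in(t.min(),t.max()):print('  end',c+d*q,ray(b,*(c+d*q),.042).round(4))
c=cv2.resize(im[180:260,185:355],None,fx=4.7,fy=4.7,interpolation=cv2.INTER_CUBIC)
cv2.imwrite('pics/c0.png',c[...,::-1])
E
```

```text
blue [266 222   8   8  58] [269.6 225.6] [0.5098 0.017  0.057 ]
yellow [279 219   9   8  59] [283.1 222.6] [ 0.5169 -0.0185  0.057 ]
green [306 213   8   8  52] [309.7 216.7] [ 0.5312 -0.0891  0.057 ]
red [293 216   8   8  56] [296.5 219.7] [ 0.5239 -0.0541  0.057 ]
orange [273 194  28  16 107] [286.3 201.1] [ 0.5764 -0.028   0.04  ]
  end [300.06281047 194.1235399 ] [ 0.5943 -0.0653  0.042 ]
  end [272.54869229 208.11233731] [0.558  0.0091 0.042 ]
```

View pics/c0.png

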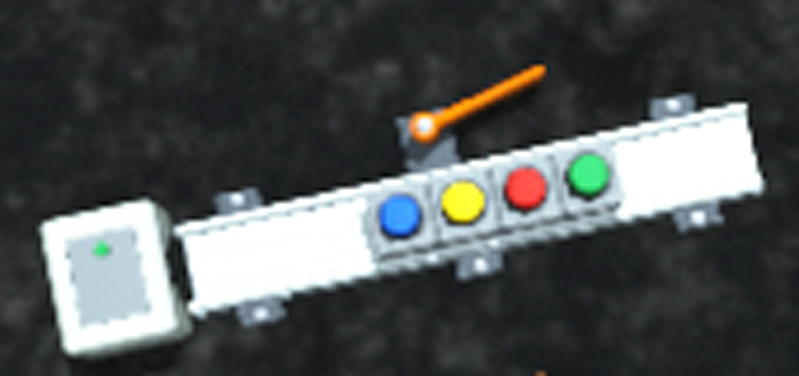

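The crop confirms the order from front to rear: blue, yellow, red, green. All four are grey blocks in the lane, and the latch is open, leaning outward on the far side. The hub is at crop (424,127), which is full-image (275,207). Next I'll fix the lane frame and work out the moves.

```bash
cat >> h.py <<'E'
b0=dict(np.load('pics/t0.npz'))
caps=np.array([ray(b0,u,v,.057)[:2] for u,v in [(269.6,225.6),(283.1,222.6),(296.5,219.7),(309.7,216.7)]])
ex=np.linalg.svd(caps-caps.mean(0))[2][0]; ex*=np.sign(ex[1]); ey=np.array([-ex[1],ex[0]])
piv=ray(b0,275.2,207.0,.046)[:2]
O=caps.mean(0)+ex*((piv-caps.mean(0))@ex-.014)
def L2W(x,y): return O+ex*x/1e3+ey*y/1e3
def W2L(p): d=np.asarray(p)[:2]-O; return np.array([d@ex,d@ey])*1e3
def toolmat(s):
    w,x,y,z=s['orientation']; 
    from scipy.spatial.transform import Rotation as R
    return R.from_quat([x,y,z,w]).as_matrix()
def go(X,Y,z):
    s=telemetry.sense(); d=np.r_[L2W(X,Y),z]-s['tcp_pos']; return (toolmat(s).T@d/.1).round(3)
E
python3 - <<'E'
from h import *
print('ex',ex,'O',O,'angle',np.degrees(np.arctan2(ex[1],ex[0])))
print('caps',[W2L(c).round(1) for c in caps],'piv',W2L(piv).round(1))
print('tip',W2L(ray(b0,300.06,194.1,.042)).round(1))
for n,p,z in [('bumper',(185,270),.022),('open near',(762,190),.016),('open far',(745,105),.016)]:
    print(n,W2L(ray(b0,p[0]/4.7+185,p[1]/4.7+180,z)).round(1))
print('lookalike',W2L(ray(b0,320,163,.05)).round(1))
s=telemetry.sense(); M=toolmat(s); print(M.round(3)); print('yaw deg', np.degrees(np.arctan2(M[1,0],M[0,0]))-np.degrees(np.arctan2(ex[1],ex[0])))
print('tcp lane',W2L(s['tcp_pos']))
print(go(-130,0,.2))
E
```

```text
ex [-0.19773118  0.98025628] O [ 0.51745205 -0.02112081] angle 101.40431593436628
caps [array([38.9, -0. ]), array([ 2.5, -0. ]), array([-33.6,   0.1]), array([-69.3,  -0.1])] piv [ 14.  -46.5]
tip [-58.5 -66.7]
bumper [165.7   1.3]
open near [-168.6   27.8]
open far [-170.5  -22.6]
lookalike [-128.9 -136.3]
[[-0.904  0.428 -0.001]
 [ 0.428  0.904 -0.001]
 [-0.    -0.002 -1.   ]]
yaw deg 53.28292597913932
tcp lane [663.67294725  99.78559536]
[-5.545 -5.765  0.314]
```

step_arm(commands=[[[0, 0, 0], 0.33, 1], [[0, 0, 0], 0.66, 1], [[0, 0, 0], 1, 1], [[0, 0, 0], 1, 1]])

```text
time_s: 0.6
tcp_pos: [0.2883, 0.61, 0.2308]
orientation: [0.0, 0.463, 0.886, -0.0]
contact_force: [0.0, 0.1, -0.6]
grip_width: 0.0124
```

step_arm(commands=[[[0, 0, 0], 0.33, 1], [[0, 0, 0], 0.66, 1], [[0, 0, 0], 0.776, 1], [[0, 0, 0], 0.776, 1]])

```text
time_s: 1.1
tcp_pos: [0.2884, 0.6101, 0.231]
orientation: [0.0, 0.632, 0.775, -0.0]
contact_force: [0.2, -0.2, 0.0]
grip_width: -0.0001
```

step_arm(commands=[[[-0.4, 0.4, 0], 0, 1], [[-0.8, 0.8, 0], 0, 1], [[-1, 1, 0], 0, 1], [[-1, 1, 0], 0, 1]])

```text
time_s: 1.6
tcp_pos: [0.4096, 0.5294, 0.2314]
orientation: [0.001, 0.634, 0.773, 0.0]
contact_force: [-0.7, 0.5, 0.3]
grip_width: -0.0001
```

step_arm(commands=[[[-0.4, 0, 0], 0, 1], [[-0.8, 0, 0], 0, 1], [[-1, 0, 0], 0, 1], [[-1, 0, 0], 0, 1]])

```text
time_s: 2.1
tcp_pos: [0.4261, 0.4339, 0.2316]
orientation: [-0.0, 0.633, 0.774, 0.0]
contact_force: [0.1, -1.0, -0.0]
grip_width: -0.0001
```

step_arm(commands=[[[-0.4, 0, 0], 0, 1], [[-0.8, 0, 0], 0, 1], [[-1, 0, 0], 0, 1]])

```text
time_s: 2.48
tcp_pos: [0.446, 0.3361, 0.2314]
orientation: [-0.0, 0.633, 0.774, 0.0]
contact_force: [0.2, 0.2, -0.1]
grip_width: 0.0003
```

step_arm(commands=[[[-0.4, 0, 0], 0, 1], [[-0.8, 0, 0], 0, 1], [[-1, 0, 0], 0, 1]])

```text
time_s: 2.85
tcp_pos: [0.4661, 0.2378, 0.2315]
orientation: [-0.0, 0.633, 0.774, 0.0]
contact_force: [0.0, -0.5, -0.3]
grip_width: -0.0001
```

step_arm(commands=[[[-0.4, 0, 0], 0, 1], [[-0.8, 0, 0], 0, 1], [[-1, 0, 0], 0, 1]])

```text
time_s: 3.22
tcp_pos: [0.4861, 0.1396, 0.2315]
orientation: [0.0, 0.633, 0.774, 0.0]
contact_force: [-0.2, -0.1, 0.3]
grip_width: -0.0003
```

step_arm(commands=[[[-0.4, 0, 0], 0, 1], [[-0.8, 0, 0], 0, 1], [[-1, 0, 0], 0, 1]])

```text
time_s: 3.6
tcp_pos: [0.5062, 0.0415, 0.2315]
orientation: [0.0, 0.633, 0.774, 0.0]
contact_force: [-0.4, 1.2, 0.3]
grip_width: 0.0002
```

step_arm(commands=[[[-0.4, 0, 0], 0, 1], [[-0.8, 0, 0], 0, 1], [[-1, 0, 0], 0, 1], [[-1, 0, 0], 0, 1]])

```text
time_s: 4.1
tcp_pos: [0.526, -0.0561, 0.2313]
orientation: [0.0, 0.634, 0.774, 0.0]
contact_force: [0.3, -0.4, 0.2]
grip_width: -0.0
```

```bash
python3 - <<'E'
from h import *
s=telemetry.sense(); M=toolmat(s); print(s['time_s'],W2L(s['tcp_pos']),s['tcp_pos'],s['grip_width'],s['contact_force'],'yaw',np.degrees(np.arctan2(M[1,0],M[0,0]))-101.404, M[:,2].round(4))
print(go(-130,0,.1), go(-130,0,.012))
E
```

```text
4.1 [-35.99565835  -1.41887711] [ 0.52596038 -0.05612522  0.23134254] -4.343714672279501e-05 [ 0.29184877 -0.37817799  0.20109204] yaw -0.044767393228411834 [ 6.e-04 -2.e-04 -1.e+00]
[-0.94  -0.014  1.314] [-0.939 -0.015  2.194]
```

step_arm(commands=[[[-0.4, -0.005, 0], 0, 1], [[-0.8, -0.01, 0.3], 0, 1], [[-0.94, -0.014, 0.7], 0, 1], [[-0.94, -0.014, 1], 0, 1]])

```text
time_s: 4.6
tcp_pos: [0.5428, -0.1473, 0.1296]
orientation: [-0.0, 0.633, 0.774, 0.0]
contact_force: [0.3, 1.1, -0.5]
grip_width: -0.0002
```

step_arm(commands=[[[0, 0, 0.4], 0, 1], [[0, 0, 0.8], 0, 1], [[0, 0, 0.95], 0, 1], [[0, 0, 0.95], 0, 1]])

```text
time_s: 5.1
tcp_pos: [0.5424, -0.1472, 0.0358]
orientation: [-0.001, 0.633, 0.774, -0.0]
contact_force: [0.9, -0.6, -0.0]
grip_width: 0.0003
```

```bash
python3 - <<'E'
from h import *
s=telemetry.sense(); print(W2L(s['tcp_pos']),s['tcp_pos'],s['contact_force'],go(-110,0,.012))
d=shot('scene','s1.png'); u,v=proj(d,np.r_[L2W(-90,0),.03]).astype(int); w=shot('wrist','w1.png')
c=cv2.resize(d['image'][max(0,v-60):v+60,max(0,u-75):u+75],(500,400)); x=cv2.resize(w['image'],(300,225))
o=np.zeros((400,800,3),np.uint8); o[:,:500]=c; o[:225,500:]=x; cv2.imwrite('pics/m1.png',o[...,::-1]); print(u,v)
E
```

```text
[-128.52733981    0.48291854] [ 0.54239253 -0.14720603  0.03580843] [ 0.86809565 -0.55312399 -0.0444882 ] [0.185 0.005 0.238]
311 206
```

View pics/m1.png

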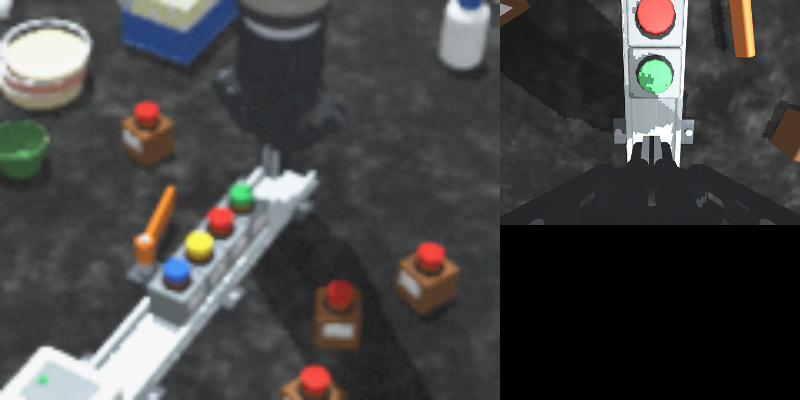

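The composite shows the closed fingers behind the green carrier. They are centred in the lane: tips at about 652, walls at 627 and 682 in the wrist inset. Next I'll lower them and push slowly.

step_arm(commands=[[[0, 0, 0.1], 0, 1], [[0, 0, 0.2], 0, 1], [[0, 0, 0.23], 0, 1], [[0, 0, 0.23], 0, 1]])

```text
time_s: 5.7
tcp_pos: [0.542, -0.1487, 0.013]
orientation: [-0.0, 0.633, 0.774, -0.0]
contact_force: [-0.6, 0.4, 0.0]
grip_width: -0.0003
```

step_arm(commands=[[[0.06, 0, 0], 0, 1], [[0.12, 0, 0], 0, 1], [[0.17, 0, 0], 0, 1], [[0.2, 0, 0], 0, 1], [[0.23, 0, 0], 0, 1], [[0.25, 0, 0], 0, 1], [[0.27, 0, 0], 0, 1], [[0.29, 0, 0], 0, 1], [[0.31, 0, 0], 0, 1], [[0.33, 0, 0], 0, 1]])

```text
time_s: 6.95
tcp_pos: [0.5358, -0.1167, 0.0133]
orientation: [0.0, 0.634, 0.774, -0.0]
contact_force: [0.4, -0.8, -0.7]
grip_width: -0.0
```

```bash
python3 - <<'E'
from h import *
s=telemetry.sense(); print(s['time_s'],W2L(s['tcp_pos']),s['tcp_pos'],s['contact_force']@np.r_[ex,0],go(-20,0,.012))
E
```

```text
6.95 [-97.28332952   0.91380505] [ 0.53579224 -0.11666409  0.01331176] -0.8294028538382927 [0.773 0.009 0.013]
```

step_arm(commands=[[[0.02, 0, 0], 0, 1], [[0.05, 0, 0], 0, 1], [[0.08, 0, 0], 0, 1], [[0.11, 0, 0], 0, 1], [[0.14, 0, 0], 0, 1], [[0.17, 0, 0], 0, 1], [[0.2, 0, 0], 0, 1], [[0.23, 0, 0], 0, 1], [[0.26, 0, 0], 0, 1], [[0.29, 0, 0], 0, 1]])

```text
time_s: 8.2
tcp_pos: [0.53, -0.0876, 0.0133]
orientation: [-0.0, 0.633, 0.774, -0.0]
contact_force: [1.4, -2.0, -0.3]
grip_width: 0.0002
```

step_arm(commands=[[[0.03, 0, 0], 0, 1], [[0.06, 0, 0], 0, 1], [[0.09, 0, 0], 0, 1], [[0.12, 0, 0], 0, 1], [[0.15, 0, 0], 0, 1], [[0.18, 0, 0], 0, 1], [[0.21, 0, 0], 0, 1], [[0.24, 0, 0], 0, 1], [[0.27, 0, 0], 0, 1], [[0.3, 0, 0], 0, 1]])

```text
time_s: 9.45
tcp_pos: [0.524, -0.0582, 0.0133]
orientation: [-0.0, 0.633, 0.774, 0.0]
contact_force: [0.1, -1.2, -0.3]
grip_width: -0.0004
```

```bash
cat >> h.py <<'E'
def capsnow(d):
    hsv=cv2.cvtColor(d['image'],cv2.COLOR_RGB2HSV)
    for n,(l,h) in {'blue':(100,125),'yellow':(24,33),'red':(0,8),'green':(50,85)}.items():
        m=cv2.inRange(hsv,(l,150,60),(h,255,255)); k,_,st,ce=cv2.connectedComponentsWithStats(m)
        for i in range(1,k):
            p=W2L(ray(d,*ce[i],.057))
            if st[i,4]>8 and abs(p[1])<15 and -180<p[0]<165: print(n,st[i,4],p.round(1))
E
python3 - <<'E'
from h import *
s=telemetry.sense(); print(s['time_s'],W2L(s['tcp_pos']),s['tcp_pos'],s['contact_force']@np.r_[ex,0],go(10,0,.012))
for n in('top','wrist','scene'): print(n); capsnow(shot(n,n+'2.png'))
E
```

```text
9.45 [-37.67044365   0.88659691] [ 0.52403158 -0.0582228   0.01330827] -1.2118430475618158 [0.477 0.009 0.013]
top
blue 61 [100.7   0.2]
yellow 51 [66.  -0.8]
wrist
yellow 470 [54.4 -0.5]
red 1629 [27.3  2.1]
red 10 [22.5 -7.8]
scene
blue 43 [102.5  -2. ]
yellow 39 [68.  -0.7]
red 43 [32.7  0. ]
green 14 [-4.3 -0.5]
```

step_arm(commands=[[[0.03, 0, 0], 0, 1], [[0.06, 0, 0], 0, 1], [[0.09, 0, 0], 0, 1], [[0.12, 0, 0], 0, 1], [[0.15, 0, 0], 0, 1], [[0.18, 0, 0], 0, 1], [[0.21, 0, 0], 0, 1], [[0.24, 0, 0], 0, 1], [[0.27, 0, 0], 0, 1], [[0.3, 0, 0], 0, 1]])

```text
time_s: 10.85
tcp_pos: [0.5181, -0.0289, 0.0133]
orientation: [-0.0, 0.633, 0.774, -0.0]
contact_force: [0.4, -2.9, -0.0]
grip_width: -0.0001
```

step_arm(commands=[[[0.02, 0, 0], 0, 1], [[0.04, 0, 0], 0, 1], [[0.06, 0, 0], 0, 1], [[0.08, 0, 0], 0, 1], [[0.09, 0, 0], 0, 1], [[0.1, 0, 0], 0, 1], [[0.11, 0, 0], 0, 1], [[0.12, 0, 0], 0, 1]])

```text
time_s: 11.85
tcp_pos: [0.5158, -0.0172, 0.0133]
orientation: [0.0, 0.633, 0.774, -0.0]
contact_force: [-0.1, -2.1, 0.4]
grip_width: -0.0
```

step_arm(commands=[[[0.01, 0, 0], 0, 1], [[0.015, 0, 0], 0, 1], [[0.02, 0, 0], 0, 1]])

```text
time_s: 12.22
tcp_pos: [0.5154, -0.0153, 0.0133]
orientation: [-0.0, 0.633, 0.774, 0.0]
contact_force: [0.4, -1.7, 0.7]
grip_width: 0.0001
```

step_arm(commands=[[[0.005, 0, 0], 0, 1], [[0.01, 0, 0], 0, 1], [[0.015, 0, 0], 0, 1], [[0.015, 0, 0], 0, 1]])

```text
time_s: 12.72
tcp_pos: [0.5151, -0.0137, 0.0133]
orientation: [-0.0, 0.633, 0.774, 0.0]
contact_force: [0.2, -2.0, -0.1]
grip_width: -0.0001
```

step_arm(commands=[[[0.005, 0, 0], 0, 1], [[0.01, 0, 0], 0, 1], [[0.01, 0, 0], 0, 1]])

```text
time_s: 13.1
tcp_pos: [0.5149, -0.0128, 0.0133]
orientation: [-0.0, 0.633, 0.774, 0.0]
contact_force: [-0.1, -1.6, 0.7]
grip_width: -0.0001
```

step_arm(commands=[[[0.005, 0, 0], 0, 1], [[0.01, 0, 0], 0, 1], [[0.01, 0, 0], 0, 1]])

```text
time_s: 13.48
tcp_pos: [0.5148, -0.0124, 0.0133]
orientation: [0.0, 0.634, 0.774, -0.0]
contact_force: [-0.2, -4.5, -1.0]
grip_width: 0.0002
```

step_arm(commands=[[[0.005, 0, 0], 0, 1], [[0.01, 0, 0], 0, 1], [[0.01, 0, 0], 0, 1]])

```text
time_s: 13.85
tcp_pos: [0.5147, -0.0124, 0.0134]
orientation: [0.001, 0.634, 0.773, -0.0]
contact_force: [1.4, -7.5, -0.5]
grip_width: 0.0001
```

```bash
python3 - <<'E'
from h import *
s=telemetry.sense(); print(s['time_s'],W2L(s['tcp_pos']),s['contact_force']@np.r_[ex,0])
for n in('top','scene'): print(n); capsnow(shot(n,n+'3.png'))
E
```

```text
13.85 [9.10126896 1.00612345] -7.652058139447008
top
blue 56 [146.9   0.4]
yellow 22 [116.1  -3.6]
scene
blue 49 [148.7  -2. ]
yellow 48 [114.3  -1.2]
red 47 [78.7  0.4]
green 22 [41.7 -0.2]
```

The force rose and the tool stalled at lane x = 9.1. The blue cap reads 146.9 mm against a home value of 147, so the train is against the stop. I'll back off, lift and go round to the outer side of the latch.

step_arm(commands=[[[-0.1, 0, 0], 0, 1], [[-0.3, 0, 0], 0, 1], [[-0.6, 0, 0], 0, 1], [[-0.6, 0, -0.4], 0, 1], [[-0.6, 0, -0.8], 0, 1], [[-0.6, 0, -0.8], 0, 1]])

```text
time_s: 14.7
tcp_pos: [0.5284, -0.0694, 0.0958]
orientation: [0.002, 0.633, 0.774, 0.002]
contact_force: [-0.0, 0.0, 0.3]
grip_width: -0.0003
```

step_arm(commands=[[[0.05, 0.4, 0], 0, 1], [[0.1, 0.8, 0], 0, 1], [[0.2, 1, 0], 0, 1], [[0.2, 1, 0], 0, 1]])

```text
time_s: 15.2
tcp_pos: [0.6207, -0.0281, 0.0918]
orientation: [-0.001, 0.632, 0.775, -0.0]
contact_force: [-0.7, -0.9, 0.4]
grip_width: 0.0002
```

```bash
python3 - <<'E'
from h import *
s=telemetry.sense(); print(s['time_s'],W2L(s['tcp_pos']),s['tcp_pos'],s['contact_force'],go(-30,-105,.028))
w=shot('wrist','w4.png'); capsnow(w)
d=shot('scene','s4.png'); u,v=proj(d,np.r_[L2W(30,-20),.03]).astype(int)
c=cv2.resize(d['image'][max(0,v-60):v+60,max(0,u-75):u+75],(500,400)); x=cv2.resize(w['image'],(300,225))
o=np.zeros((400,800,3),np.uint8); o[:,:500]=c; o[:225,500:]=x; cv2.imwrite('pics/m4.png',o[...,::-1])
E
```

```text
15.2 [-27.26577921 -99.85270779] [ 0.62072459 -0.02810426  0.09183269] [-0.67540842 -0.9454137   0.35941913] [-0.028  0.052  0.638]
red 2387 [74.  -3.2]
green 19 [ 43.9 -13.3]
green 19 [ 35.3 -14.1]
```

View pics/m4.png

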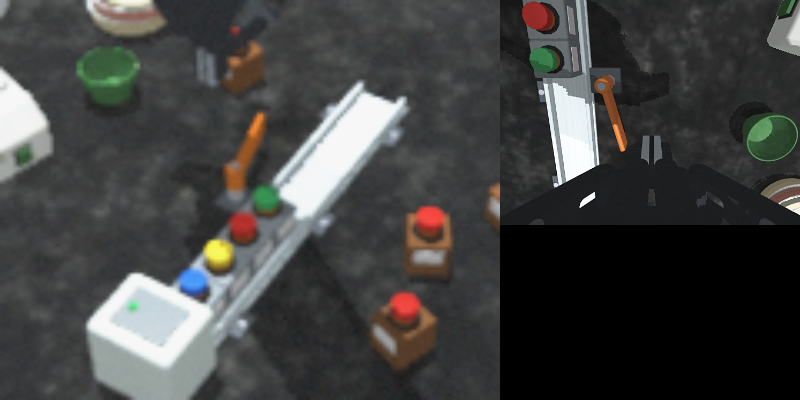

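The picture shows the four carriers upright and together at the reader. The latch is still open, and the fingers are on its outer side. Next I'll lower them and swing it shut.

step_arm(commands=[[[-0.03, 0.02, 0.3], 0, 1], [[-0.03, 0.02, 0.55], 0, 1], [[-0.03, 0.02, 0.63], 0, 1], [[-0.03, 0.02, 0.63], 0, 1]])

```text
time_s: 15.8
tcp_pos: [0.6222, -0.0335, 0.0302]
orientation: [-0.0, 0.634, 0.774, -0.0]
contact_force: [0.5, 0.6, -0.5]
grip_width: -0.0004
```

step_arm(commands=[[[-0.02, -0.06, 0], 0, 1], [[-0.04, -0.12, 0], 0, 1], [[-0.05, -0.18, 0], 0, 1], [[-0.07, -0.24, 0], 0, 1], [[-0.09, -0.3, 0], 0, 1], [[-0.11, -0.36, 0], 0, 1], [[-0.12, -0.41, 0], 0, 1], [[-0.13, -0.46, 0], 0, 1], [[-0.14, -0.5, 0], 0, 1], [[-0.15, -0.54, 0], 0, 1]])

```text
time_s: 17.05
tcp_pos: [0.5728, -0.0584, 0.0303]
orientation: [0.0, 0.633, 0.774, -0.0]
contact_force: [0.3, 0.7, -0.5]
grip_width: 0.0001
```

```bash
python3 - <<'E'
from h import *
s=telemetry.sense(); print(s['time_s'],W2L(s['tcp_pos']),s['tcp_pos'],s['contact_force'])
for p in [(-40.6,-25.3),(-25.5,-5),(-1,7)]: print(go(*p,.028))
E
```

```text
17.05 [-47.4997136  -46.89020319] [ 0.57280864 -0.05841104  0.03029313] [ 0.32951802  0.66168606 -0.52862943]
[ 0.069 -0.216  0.023]
[ 0.22  -0.419  0.023]
[ 0.465 -0.539  0.023]
```

step_arm(commands=[[[0.01, -0.05, 0], 0, 1], [[0.03, -0.1, 0], 0, 1], [[0.05, -0.16, 0], 0, 1], [[0.07, -0.21, 0], 0, 1], [[0.1, -0.27, 0], 0, 1], [[0.14, -0.32, 0], 0, 1], [[0.18, -0.37, 0], 0, 1], [[0.22, -0.42, 0], 0, 1], [[0.26, -0.45, 0], 0, 1], [[0.3, -0.48, 0], 0, 1]])

```text
time_s: 18.3
tcp_pos: [0.5199, -0.0381, 0.0303]
orientation: [0.0, 0.633, 0.774, 0.0]
contact_force: [1.6, 0.2, 0.0]
grip_width: -0.0001
```

step_arm(commands=[[[0.03, -0.02, 0], 0, 1], [[0.06, -0.04, 0], 0, 1], [[0.09, -0.05, 0], 0, 1], [[0.12, -0.06, 0], 0, 1], [[0.14, -0.06, 0], 0, 1]])

```text
time_s: 18.92
tcp_pos: [0.5111, -0.0256, 0.0303]
orientation: [-0.0, 0.633, 0.774, -0.0]
contact_force: [0.0, -0.3, 0.5]
grip_width: -0.0003
```

```bash
python3 - <<'E'
from h import *
s=telemetry.sense(); print(s['time_s'],W2L(s['tcp_pos']),s['contact_force'],go(-1,7,.028))
w=shot('wrist','w5.png');d=shot('scene','s5.png'); u,v=proj(d,np.r_[L2W(30,-10),.03]).astype(int)
c=cv2.resize(d['image'][max(0,v-60):v+60,max(0,u-75):u+75],(500,400)); x=cv2.resize(w['image'],(300,225))
o=np.zeros((400,800,3),np.uint8); o[:,:500]=c; o[:225,500:]=x; cv2.imwrite('pics/m5.png',o[...,::-1])
E
```

```text
18.925 [-3.15917471  7.10155731] [ 0.03801432 -0.34578805  0.464474  ] [0.022 0.001 0.023]
```

View pics/m5.png

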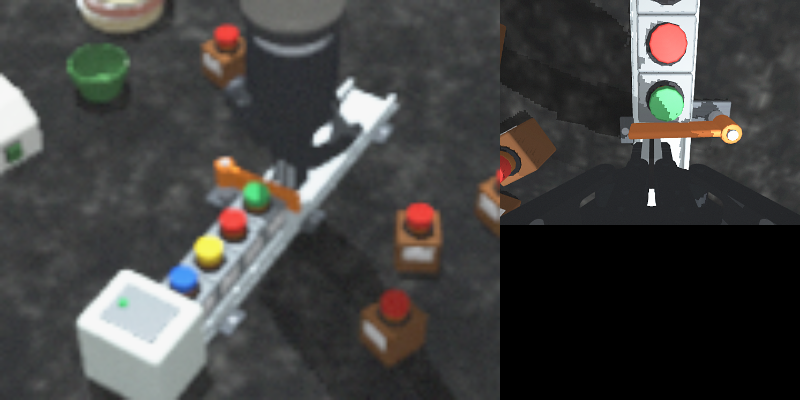

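The blade is now across the lane behind the green carrier, just short of shut. I'll push slowly until it hits the hard stop.

step_arm(commands=[[[0.01, 0, 0], 0, 1], [[0.02, 0, 0], 0, 1], [[0.025, 0, 0], 0, 1], [[0.025, 0, 0], 0, 1]])

```text
time_s: 19.52
tcp_pos: [0.5108, -0.0234, 0.0303]
orientation: [-0.0, 0.633, 0.774, -0.0]
contact_force: [-0.3, -1.1, -0.3]
grip_width: -0.0003
```

step_arm(commands=[[[0.005, 0, 0], 0, 1], [[0.01, 0, 0], 0, 1], [[0.015, 0, 0], 0, 1], [[0.015, 0, 0], 0, 1]])

```text
time_s: 20.02
tcp_pos: [0.5108, -0.0232, 0.0303]
orientation: [0.001, 0.634, 0.774, -0.0]
contact_force: [0.6, -4.3, -1.0]
grip_width: -0.0001
```

step_arm(commands=[[[0.005, 0, 0], 0, 1], [[0.01, 0, 0], 0, 1], [[0.01, 0, 0], 0, 1]])

```text
time_s: 20.4
tcp_pos: [0.5108, -0.0231, 0.0303]
orientation: [0.001, 0.634, 0.773, -0.001]
contact_force: [0.6, -8.4, -2.7]
grip_width: 0.0004
```

step_arm(commands=[[[-0.1, 0, 0], 0, 1], [[-0.3, 0, 0], 0, 1], [[-0.5, 0, 0], 0, 1], [[-0.6, 0, -0.4], 0, 1], [[-0.8, 0, -0.8], 0, 1], [[-0.9, 0, -1], 0, 1], [[-0.9, 0, -1], 0, 1]])

```text
time_s: 21.28
tcp_pos: [0.5295, -0.1097, 0.1318]
orientation: [0.001, 0.634, 0.774, 0.001]
contact_force: [0.6, -0.5, -0.6]
grip_width: -0.0002
```

step_arm(commands=[[[-0.4, 0, -0.2], 0, 1], [[-0.8, 0, -0.5], 0, 1], [[-1, 0, -0.8], 0, 1], [[-1, 0, -0.8], 0, 1]])

```text
time_s: 21.78
tcp_pos: [0.5489, -0.2086, 0.2113]
orientation: [0.001, 0.634, 0.773, 0.001]
contact_force: [-0.2, 0.1, -0.6]
grip_width: 0.0002
```

```bash
python3 - <<'E'
from h import *
d=shot('top','t6.png'); capsnow(d)
hsv=cv2.cvtColor(d['image'],cv2.COLOR_RGB2HSV); m=cv2.inRange(hsv,(9,150,90),(20,255,255)); k,lab,st,ce=cv2.connectedComponentsWithStats(m)
for i in range(1,k):
    if st[i,4]>20 and abs(W2L(ray(d,*ce[i],.042))).max()<80:
        p=np.argwhere(lab==i)[:,::-1].astype(float);c=p.mean(0);e=np.linalg.svd(p-c,full_matrices=False)[2][0];t=(p-c)@e
        print('latch',[W2L(ray(d,*(c+e*q),.042)).round(1) for q in(t.min(),t.max())])
c=cv2.resize(d['image'][150:280,185:355],None,fx=4.6,fy=4.6,interpolation=cv2.INTER_CUBIC); cv2.imwrite('pics/m6.png',c[...,::-1])
s=telemetry.sense(); print(s['time_s'],s['tcp_pos'])
E
```

```text
blue 56 [146.9   0.4]
yellow 61 [111.3   0.3]
red 55 [75.5  0.3]
green 56 [39.6  0.8]
latch [array([ 11. , -54.7]), array([ 16.9, -22.9])]
21.825 [ 0.54805928 -0.20670443  0.20968531]
```

View pics/m6.png

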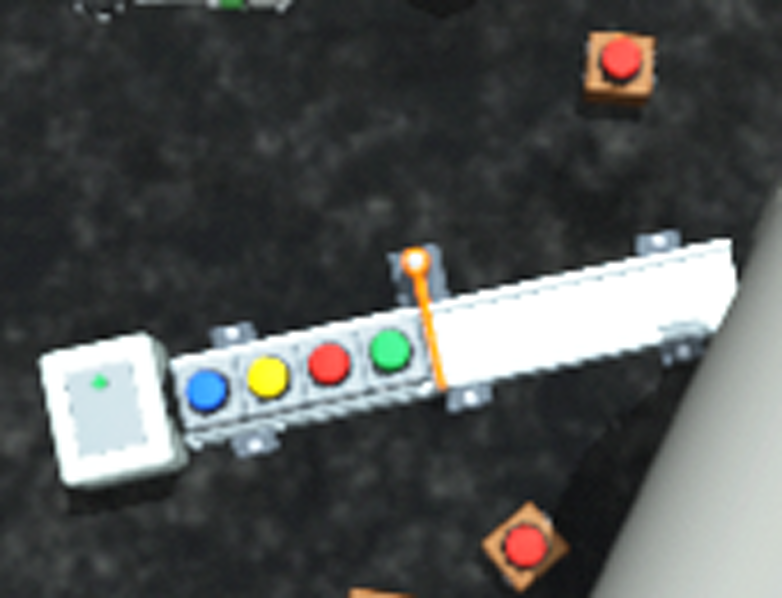

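The row is home at 36 mm spacing. The blade stands square across the lane behind green, from (414,262) to (441,385) in the crop, and the robot is clear of everything.

```bash
python3 -c "
from h import *
print(arm.finish_job())"
```

```text
the job is handed in; nothing more can be done
None
```

The four carriers are home at the reader and the latch is shut behind them. The job was handed in at about 22 s of the 51 s allowed.

- **Pushing the train:** I pushed from behind the green carrier with closed fingertips, low in the lane, at about 24 mm/s and slower near the end. The train was at the stop when the fingers stalled and the force rose to about 8 N. The caps then read x = 146.9, 111.3, 75.5 and 39.6 mm, against 147, 111, 75 and 39 expected. All four were upright.
- **Closing the latch:** I swung it in from its outer side until it stalled on its hard stop at about 8 N. The fingers stopped within about 1 mm of where I had worked out they would be with the latch shut. I then drew the arm back and up.
- **Last picture:** The blade is square across the lane behind green, and the robot touches nothing. I kept clear of the beaker, cup, bottle, stopper and brown look-alikes throughout, but did not re-measure where they stand.
- **Checks that failed or disagreed:**
    - The colour-mask check on the latch caught only part of the blade, so it gave no usable angle. "Shut" rests on the stall and the picture.
    - Cap readings taken while the arm partly hid the caps were a few millimetres off. The clear view afterwards agreed with the expected positions.

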